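# Slide the jar crate up over the sill and home against its stop

### The arm

A 6-joint arm with a two-finger parallel gripper is mounted at the origin on the work surface. World frame = base frame: x ahead of the robot, y to its left, z up, the work surface at z = 0. Lengths are in mm, angles in rad, forces in N, time in s.
With the tool pointing down it reaches from about 300 to 850 mm from the base axis. Payload 5.4 kg.
Tool frame: the origin (TCP) lies on the mounting face of the last link; the fingertips stand 173 mm ahead of it and the grasp point (between the pads) lies 155 mm ahead of it (arm.hold_point_z is the distance from the TCP to the grasp point, in mm); z points along the fingers, y is the line along which they close (so a half turn about z gives the same grasp; the last joint's range is limited). The gripper opens to 85 mm and grips with 20 to 120 N. Pads are 22 mm wide; open, the fingers measure 114 mm over their backs; the gripper's body (76 mm by 85 mm) begins 54 mm behind the grasp point. The pads swing forward as they close: fully open they stand 13 mm farther back than shut.
Start: joints at [1.097, 0.158, 1.597, -0, 1.386, -0.21], TCP at [149.943, 555.09, 404.699] pointing down, gripper open.
Joint ranges: [-2.91, 2.91], [-0.94, 2.29], [0.18, 2.7], [-1.29, 4.43], [0.17, 2.64], [-3, 3]. Speed limits (rad/s): [2.57, 2.57, 3.14, 3.14, 3.14, 3.14].

### API

Orientations are given as a 3x3 rotation matrix whose columns are the frame's x, y, z axes.
In Python, from rig import arm gives the robot as it stands.
- The arm moves only by the shell command python3 steer.py 'ROWS' [OPENING] [FORCE]. ROWS is a JSON list of rows, 1 to 12 of them, each an object with the fields sx, sy, sz (the shift in mm), spin (a turn about the tool's z in rad); a field left out counts as zero; each row shifts and turns the commanded pose from where the row before left it, along the tool's axes as they then stand; what a row does not reach is not made up. A row lasts 1/12 s, in which the tool goes at most 41.7 mm and 0.125 rad, less where a joint would pass 70% of its speed; a pose out of reach is approached as far as the arm can. OPENING is the opening from 0.0 (shut) to 1.0 (fully open), set as the command begins (- or left out keeps the last). The fingers move at their own pace and stop on an object; FORCE is the grip in N (left out, the last holds). Time passes only in rows, so rows that do not move let the fingers close. It prints the time, the measured TCP pose, the force, the opening and the grip force at its end. Input that does not fit is refused with a message, and nothing moves.
- arm.read_state(): the state, without advancing time (a new reading comes with each control period).
- arm.grab_frame(name): name is "side" or "top"; returns the picture (480x640x3 uint8, red, green, blue); there is no depth.
- arm.camera_info(name): a dict with "fx", "fy", "cx", "cy" (pixels), "k1" (the pictures are not rectified: a ray, as slopes to the right and down, at radius r is drawn at 1 + k1 r^2 times it, then the intrinsics apply), "R" (3x3) and "t" (3): a world point X has camera coordinates R X + t. Camera axes: x right, y down, z forward; pixel columns grow to the right and rows downward; lengths in mm; the calibration is good to about 2 mm. A picture is of the moment at which its call begins. camera_info takes no time and is no camera call.
- arm.sign_off(): hands the job in; it is judged then, once.
The state is a dict: "time": time; "joint_pos": joint angles; "dq": joint speeds; "joint_torque": joint torques, N m; "tcp_pos": TCP position; "tool_rot": TCP orientation; "wrist_force": force on the tool from outside, world axes, zero at the start; "wrist_torque": the same for the moment, N m; "gripper_width": opening from 0.0 (shut) to 1.0 (fully open); "grasp_force": force on a finger pad.
Only numpy, scipy, OpenCV 4.12 (cv2) and the standard library are available. Lean on these libraries where they do the work, as an engineer would, in place of code of your own. Each camera call takes 0.05 s, during which the arm holds its last target. There are 200 camera calls.

### The job

Put the wooden crate, with the clip-lid jar standing in it, up on the low steel deck without carrying it: lift only its leading edge on to the deck's sill while its trailing edge stays on the bench, then slide it on over the sill until it lies level and square on the deck and rests against the sprung stop pad. Be gentle with the sill and the stop (never shove hard against either), keep the jar upright in the crate, and leave everything else on the bench alone.

Things in the scene. Friction and masses are not known exactly. Their poses are not given: they have to be found in the camera images.
- crate: open wooden crate 190 long (x), 135 wide (y), 60 high, 0.35 to 0.6 kg empty; flat underside, solid end walls 9 thick, floor 8 thick, slatted sides 7 thick. Its wood grips: pushed with the trailing end down it jams on the sill. Origin: centre of its underside; x points to the leading end (nearest the deck), z up. Starts flat before the sill, up to 10 degrees askew and 30 off the deck's centre line
- crate_lead (a point): middle of the crate's leading bottom edge (95 ahead of the crate's origin along its x)
- crate_trail (a point): middle of the crate's trailing bottom edge (95 behind the crate's origin)
- jar: squat glass jar with a clip lid shut, 66 diameter, 63 high, 0.28 kg, standing loose near the middle of the crate's floor. Origin: centre of its underside, z up
- deck: fixed low steel deck 310 long (x), 180 wide (y), flat top 15 above the bench. Origin: on the bench, at the middle of the foot of its front edge (the sill); x runs from there over the deck to the stop, z up; the centre line is y = 0
- sill: the deck's front edge: fixed aluminium nosing 10 deep, 180 wide, 15 high, top flush with the deck, edges rounded by 3. Thin: the crate must not load it with over 35 N (the loaded crate weighs 6 to 9 N). Origin: its centre, 5 behind its front face
- stop: fixed bracket 12 x 100 x 55 high at the deck's far end, with a sprung rubber pad 70 wide, 32 high, centred 30 above the deck. Origin: middle of the bracket's foot on the deck top, 295 from the sill front; x as deck. The pad's reach varies and is NOT measured: its free face is 33 to 63 before the origin. It yields 1 mm per 0.9 N and bottoms hard after 14; over 18 N is too hard
- mug: bystander: white ceramic mug on the lazy Susan, 80 diameter, 92 high; origin centre of its underside
- pot: bystander: small aluminium pot on the lazy Susan, 100 diameter, 62 high, with a 100 long handle; origin centre of its underside
- funnel: bystander: pink plastic funnel, mouth down on the lazy Susan, 92 diameter, 95 high; origin centre of its mouth
- spoon: bystander: wooden spoon 220 long lying on the bench on the far side of the crate; origin about its middle
- clay_pot: bystander: terracotta plant pot on the bench at the robot's side of the deck, 76 diameter, 66 high; origin centre of its underside
- tin: bystander: low steel tin standing on the bench at the far side of the deck, 66 diameter, 50 high; origin centre of its underside

How it is judged (in metres and radians):
On the way:
1. the crate's leading edge is up over the sill and the crate bears on the deck, with its trailing edge still down on the bench (x of crate_lead in the frame of deck above 0.01 m and z of crate_lead in the frame of deck above 0.012 m and height (world z) of crate_trail below 0.006 m and contact force between crate and deck above 0.5 N), for 0.2 s.
At the end, for the whole second after the job is handed in: Crate level on the deck (2 degrees, 4 mm in height), within 25 mm of the centre line, square to it within 5 degrees, its trailing edge at least 20 mm past the sill front, released, at rest and touching the stop pad (over 0.15 N); jar upright on the crate floor (z of crate in the frame of deck between 0.012 and 0.019 m and angle between crate's own z axis and vertical below 0.04 rad and y of crate in the frame of deck between -0.025 and 0.025 m and angle between the x axis of crate and the x axis of deck, either way round below 0.1 rad and x of crate_trail in the frame of deck above 0.02 m and contact force between crate and stop above 0.15 N and linear speed of crate below 0.01 m/s and angle between jar's own z axis and vertical below 0.1 rad and z of jar in the frame of crate below 0.02 m and horizontal distance between jar and crate below 0.09 m).
It fails at once if the crate loads the sill with more than 35 N (contact force between crate and sill above 35 N).
It fails at once if the stop is pressed with more than 18 N, by the crate or by the robot (contact force between any of crate, the arm, the fingers and stop above 18 N).
It fails at once if the crate is carried: its trailing edge is lifted more than 45 mm above the bench (height (world z) of crate_trail above 0.045 m).
It fails at once if the jar tips over (more than 30 degrees) (angle between jar's own z axis and vertical above 0.52 rad).
It fails at once if a bystander is moved by more than 20 mm (distance of any of mug, pot, funnel, spoon, clay_pot, tin from where it was at the start of the episode above 0.02 m).
It also fails if it takes over 66 s, if anything falls off the work surface, if the arm or the gripper's body presses on something with over 40 N, if the wrist force passes 120 N, or if a joint passes its speed limit or range.

## Working session

There is one attempt and no reset: what is moved stays moved. The work goes in short steps, Python scripts to look and compute and a shell command to move; the robot and the scene stay as the last step left them, time stands still between calls to the robot, and variables do not carry over. Pictures are saved under pics/ and viewed, at most 10 in all, crops included, and the job is handed in when it is done.

```bash
ls; mkdir -p pics
python3 - <<'E'
from rig import arm
import cv2
for n in ("side","top"):
    cv2.imwrite(f"pics/{n}0.png",arm.grab_frame(n)[:,:,::-1]); print(n,arm.camera_info(n))
s=arm.read_state(); print(s)
E
```

```text
pics
rig.py
steer.py
side {'fx': 542.4676474227977, 'fy': 542.4676474227977, 'cx': 332.6341814553275, 'cy': 238.61150390303897, 'k1': -0.052922532136307314, 'R': array([[-0.99911811, -0.03578805, -0.02195954],
       [-0.00329727,  0.58825232, -0.80867072],
       [ 0.0418585 , -0.80788516, -0.58785154]]), 't': array([ 573.4965115 ,  -26.50949011, 1508.89823987])}
top {'fx': 440.09199660375384, 'fy': 440.09199660375384, 'cx': 323.2185713982647, 'cy': 235.97203614458994, 'k1': -0.04603553722099267, 'R': array([[ 1.03659295e-03, -9.99999118e-01, -8.30776024e-04],
       [-9.92603665e-01, -9.28073505e-04, -1.21396471e-01],
       [ 1.21395593e-01,  9.50470053e-04, -9.92603751e-01]]), 't': array([ 153.06995855,  608.52645887, 1000.02535558])}
{'time': 0.1, 'joint_pos': array([ 1.09690696e+00,  1.59054544e-01,  1.59811416e+00,  1.39626402e-05,
        1.38622749e+00, -2.10094217e-01]), 'dq': array([ 0.00056387, -0.00061352, -0.00146417, -0.00091271,  0.00072135,
        0.00023044]), 'joint_torque': array([-2.81163275e-04, -3.96992004e+01, -3.32336390e+01, -2.05968572e-04,
        4.14451759e-03,  4.09075824e-06]), 'tcp_pos': array([149.82801896, 554.87789558, 403.77266375]), 'tool_rot': array([[-9.65406527e-01,  2.60748039e-01, -8.35258427e-04],
       [ 2.60749086e-01,  9.65405282e-01, -1.59852474e-03],
       [ 3.89550706e-04, -1.76101909e-03, -9.99998374e-01]]), 'wrist_force': array([ 0.73201822,  0.27661249, -0.10509386]), 'wrist_torque': array([ 0.00362124, -0.03160622, -0.00061091]), 'grasp_force': 0.0, 'gripper_width': 0.9994279104020918}
```

View pics/side0.png

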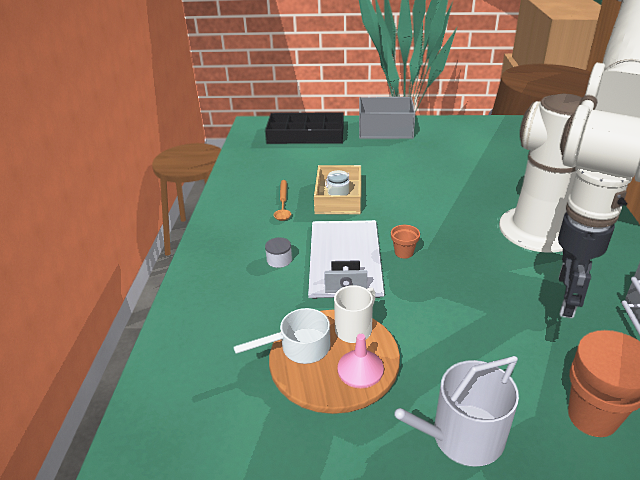

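View pics/top0.png

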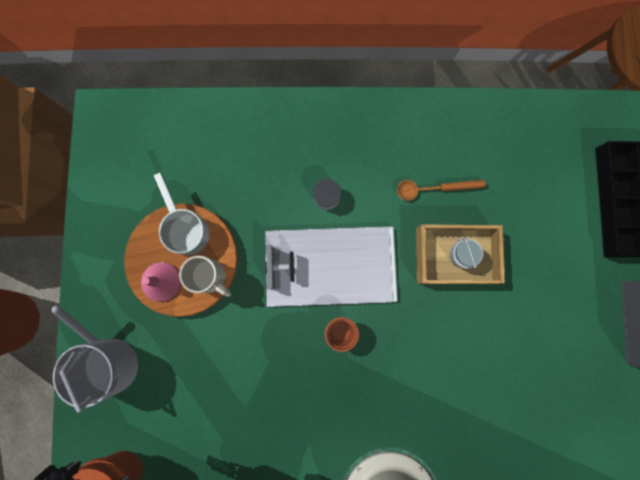

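The side view shows the crate at about (338,190) with the deck in front of it. In the top view the crate spans about (417–505, 223–286) and the deck (265–397, 228–306), with the sill at the right (u≈397) and the stop at u≈285. Next I'll enlarge the top view.

```bash
python3 - <<'E'
import cv2
im=cv2.imread("pics/top0.png")[205:325,255:515]
cv2.imwrite("pics/c0.png",cv2.resize(im,None,fx=3,fy=3,interpolation=cv2.INTER_CUBIC))
E
cat > h.py <<'E'
import numpy as np,cv2
from rig import arm
def ray(n,uv):
    c=arm.camera_info(n); K=np.array([[c["fx"],0,c["cx"]],[0,c["fy"],c["cy"]],[0,0,1]])
    p=cv2.undistortPoints(np.array([[uv]],float),K,np.array([c["k1"],0,0,0,0.]),None,None,None)[0,0] if 0 else cv2.undistortPoints(np.array([[uv]],float),K,np.array([c["k1"],0,0,0.]))[0,0]
    R=np.array(c["R"]); o=-R.T@np.array(c["t"]); d=R.T@np.array([p[0],p[1],1]); return o,d
def atz(n,uv,z):
    o,d=ray(n,uv); return (o+d*(z-o[2])/d[2]).round(1)
E
```

```text
(no output)
```

View pics/c0.png

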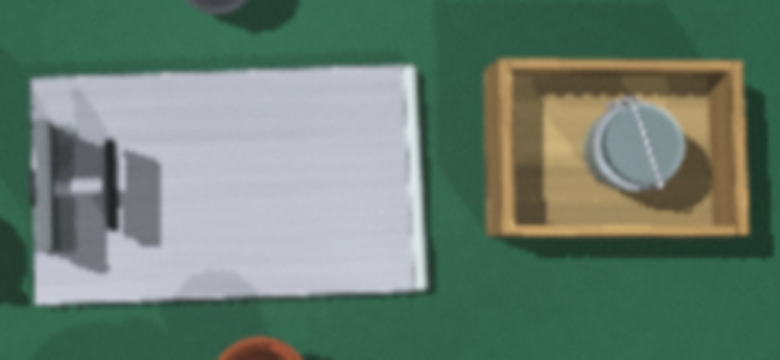

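The crop shows the deck-top corners at about (416,66), (427,290), (31,77) and (35,304). The crate rim corners are at about (500,61), (502,236), (744,62) and (749,234), the jar lid centre is at (643,145), and the pad face is near u≈117.

Run:
```python
from h import *
f=lambda u,v,z: atz("top",((u+.5)/3-.5+255,(v+.5)/3-.5+205),z)
D=[f(416,66,15),f(427,290,15),f(31,77,15),f(35,304,15)]
C=[f(500,61,60),f(502,236,60),f(744,62,60),f(749,234,60)]
for a in (D,C): print(*a); 
def ax(a):
    d=(a[0]+a[1]-a[2]-a[3])/2; w=a[0]-a[1]; w2=a[2]-a[3]
    print("len",np.hypot(*d[:2]),"ang",np.degrees(np.arctan2(d[1],d[0])),"widths",np.hypot(*w[:2]),np.hypot(*w2[:2]),np.degrees(np.arctan2(w[1],w[0])),np.degrees(np.arctan2(w2[1],w2[0])),"front mid",(a[0]+a[1])/2,"centre",sum(a)/4)
ax(D);ax(C)
print("jar",f(643,145,63),"pad",f(117,145,45),f(118,225,45))
print("bench: tin, claypot, spoon", atz("top",(327,195),50),atz("top",(342,334),66),atz("top",(407,190),10),atz("top",(485,184),10))
```

```text
[633.9 -15.7  15. ] [455.2 -21.3  15. ] [624.7 294.2  15. ] [444.  288.1  15. ]
[631.4 -73.6  60. ] [497.  -71.7  60. ] [ 630.9 -264.2   60. ] [ 498.1 -261.8   60. ]
len 309.8179505774318 ang -88.1133353445109 widths 178.78772329217685 180.80293139216525 1.7949154806576137 1.933434330324698 front mid [544.55 -18.5   15.  ] centre [539.45  136.325  15.   ]
len 190.3502364064726 ang 90.09030060216527 widths 134.41342938858452 132.82168497651273 -0.8099310256450335 -1.0353531865449352 front mid [564.2  -72.65  60.  ] centre [ 564.35  -167.825   60.   ]
jar [ 566.1 -181.4   63. ] pad [567.4 222.4  45. ] [505.6 221.1  45. ]
bench: tin, claypot, spoon [704.  144.9  50. ] [384.2 111.4  66. ] [725.6 -51.9  10. ] [ 741.4 -245.9   10. ]
```

```bash
cat >> h.py <<'E'
def d(tx,ty,tz,ang):
    s=arm.read_state(); R=np.array(s["tool_rot"]); p=np.array(s["tcp_pos"])
    a=np.degrees(np.arctan2(R[1,1],R[0,1]))
    print("t",round(s["time"],2),"tcp",p.round(1),"yaw",round(a,2),"delta tool",(R.T@(np.array([tx,ty,tz])-p)).round(1),"turn",round(-np.radians(ang-a),4),"F",np.array(s["wrist_force"]).round(1),"w",round(s["gripper_width"],2),"g",round(s["grasp_force"],1))
E
python3 steer.py '[{"spin": -0.085}, {"spin": -0.085}, {"spin": -0.087}, {"sx": -12, "sy": -18}, {"sx": -22, "sy": -33}, {"sx": -22, "sy": -33}, {"sx": -22, "sy": -33}, {"sx": -22, "sy": -33}, {"sx": -22, "sy": -33}, {"sx": -22, "sy": -33}, {"sx": -22, "sy": -33}, {"sx": -22, "sy": -33}]' 0.6 25
python3 steer.py '[{"sx": -22, "sy": -33}, {"sx": -22, "sy": -33}, {"sx": -22, "sy": -33}, {"sx": -22, "sy": -33}, {"sx": -22, "sy": -33}, {"sx": -22, "sy": -33}, {"sx": -22, "sy": -33}, {"sx": -22, "sy": -33}, {"sx": -22, "sy": -33}, {"sx": -12, "sy": -18}, {}]'
python3 -c "from h import *; d(564.2,-77.2,210,89.6)"
```

```text
time: 1.1
tcp_pos: [336.4, 270.1, 404.4]
tool_rot: [[-1.0, 0.006, -0.0], [0.006, 1.0, -0.0], [0.0, -0.0, -1.0]]
wrist_force: [0.9, -0.4, 1.0]
gripper_width: 0.598
grasp_force: 0.0
time: 2.02
tcp_pos: [545.3, -48.3, 404.0]
tool_rot: [[-1.0, 0.011, -0.0], [0.011, 1.0, -0.001], [0.0, -0.001, -1.0]]
wrist_force: [-0.5, 0.5, 0.4]
gripper_width: 0.6
grasp_force: 0.0
t 2.02 tcp [545.3 -48.3 404. ] yaw 89.36 delta tool [-19.3 -28.4 194. ] turn -0.0042 F [-0.5  0.5  0.4] w 0.6 g 0.0
```

```bash
python3 steer.py '[{"sx": -10, "sy": -14, "sz": 20, "spin": -0.004}, {"sx": -9.3, "sy": -14.4, "sz": 30}, {"sz": 30}, {"sz": 30}, {"sz": 30}, {"sz": 30}, {"sz": 15}, {"sz": 9}, {}, {}]'
python3 - <<'E'
from h import *
d(564.2,-77.2,210,89.6)
import cv2
im=arm.grab_frame("side")[:,:,::-1][120:270,260:440]; cv2.imwrite("pics/s1.png",cv2.resize(im,None,fx=4,fy=4,interpolation=2))
E
```

```text
time: 2.85
tcp_pos: [563.2, -72.8, 211.2]
tool_rot: [[-1.0, 0.002, 0.0], [0.002, 1.0, -0.0], [-0.0, -0.0, -1.0]]
wrist_force: [-0.0, -0.5, 0.3]
gripper_width: 0.601
grasp_force: 0.0
t 2.85 tcp [563.2 -72.8 211.2] yaw 89.86 delta tool [-1.  -4.4  1.2] turn 0.0045 F [-0.  -0.5  0.3] w 0.6 g 0.0
```

View pics/s1.png

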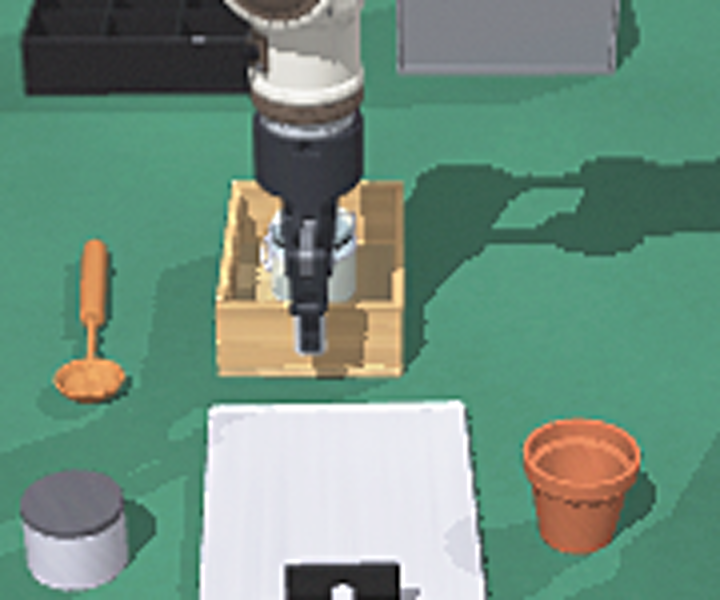

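The fingers straddle the middle of the leading wall, with the outer fingertip at (312,352) just in front of the end face. I'll centre on the wall, close, and lift a little.

```bash
python3 steer.py '[{"sx": -1, "sy": -4.4, "sz": 1}, {}, {}]' 
python3 steer.py '[{}, {}, {}, {}, {}, {}, {}, {}]' 0 25
python3 steer.py '[{"sz": -3}, {"sz": -5}, {"sz": -5}, {"sz": -5}, {"sz": -4}, {}, {}]'
python3 - <<'E'
from h import *
d(564.2,-77.2,210,89.6)
im=arm.grab_frame("side")[:,:,::-1][120:270,260:440]; cv2.imwrite("pics/s2.png",cv2.resize(im,None,fx=4,fy=4,interpolation=2))
E
```

```text
time: 3.15
tcp_pos: [564.5, -77.9, 210.8]
tool_rot: [[-1.0, 0.003, 0.002], [0.003, 1.0, -0.001], [-0.002, -0.001, -1.0]]
wrist_force: [0.1, -0.4, 0.7]
gripper_width: 0.6
grasp_force: 0.0
time: 3.82
tcp_pos: [564.1, -77.6, 209.9]
tool_rot: [[-1.0, 0.003, 0.0], [0.003, 1.0, -0.0], [-0.0, -0.0, -1.0]]
wrist_force: [-0.9, -0.6, 2.2]
gripper_width: 0.1
grasp_force: 27.3
time: 4.4
tcp_pos: [564.1, -77.4, 231.9]
tool_rot: [[-1.0, 0.003, 0.0], [0.003, 1.0, 0.0], [-0.0, 0.0, -1.0]]
wrist_force: [-0.3, 0.0, -8.4]
gripper_width: 0.103
grasp_force: 35.0
t 4.4 tcp [564.1 -77.4 231.9] yaw 89.84 delta tool [-0.1  0.2 21.9] turn 0.0043 F [-0.3  0.  -8.4] w 0.1 g 35.0
```

View pics/s2.png

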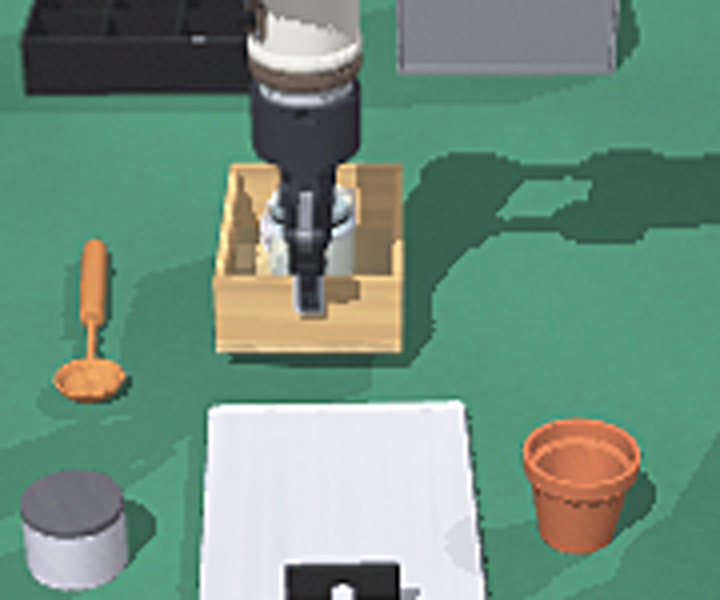

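Wrist load is 8.4 N, and the rear rim rose from v=182 to v=165. So the grip is holding the crate nearly level instead of letting it pivot. I'll lower it, loosen the grip to 20 N with less pad overlap, and lift again.

```bash
python3 steer.py '[{"sz": 6}, {"sz": 8}, {"sz": 8}, {}, {}, {}]' 0.3
python3 steer.py '[{"sz": -8}, {}, {}]' 0.25
python3 steer.py '[{}, {}, {}, {}, {}]' 0 20
python3 steer.py '[{"sz": -3}, {"sz": -5}, {"sz": -5}, {"sz": -5}, {"sz": -4}, {}, {}]'
python3 - <<'E'
from h import *
d(564.2,-77.2,210,89.6)
im=arm.grab_frame("side")[:,:,::-1][120:270,260:440]; cv2.imwrite("pics/s3.png",cv2.resize(im,None,fx=4,fy=4,interpolation=2))
E
```

```text
time: 4.95
tcp_pos: [564.3, -77.6, 209.9]
tool_rot: [[-1.0, 0.003, 0.0], [0.003, 1.0, -0.0], [-0.0, -0.0, -1.0]]
wrist_force: [-0.5, 0.0, 0.5]
gripper_width: 0.296
grasp_force: 0.0
time: 5.2
tcp_pos: [564.6, -77.7, 219.0]
tool_rot: [[-1.0, 0.003, 0.002], [0.003, 1.0, -0.001], [-0.002, -0.001, -1.0]]
wrist_force: [-0.3, -0.3, -1.0]
gripper_width: 0.253
grasp_force: 0.0
time: 5.62
tcp_pos: [564.3, -77.2, 218.4]
tool_rot: [[-1.0, 0.003, 0.001], [0.003, 1.0, 0.001], [-0.001, 0.001, -1.0]]
wrist_force: [-1.1, 3.3, 5.2]
gripper_width: 0.099
grasp_force: 22.6
time: 6.2
tcp_pos: [563.9, -77.4, 239.6]
tool_rot: [[-1.0, 0.003, -0.0], [0.003, 1.0, 0.0], [0.0, 0.0, -1.0]]
wrist_force: [0.5, 0.1, -7.7]
gripper_width: 0.098
grasp_force: 41.2
t 6.2 tcp [563.9 -77.4 239.6] yaw 89.84 delta tool [-0.3  0.2 29.6] turn 0.0042 F [ 0.5  0.1 -7.7] w 0.1 g 41.2
```

View pics/s3.png

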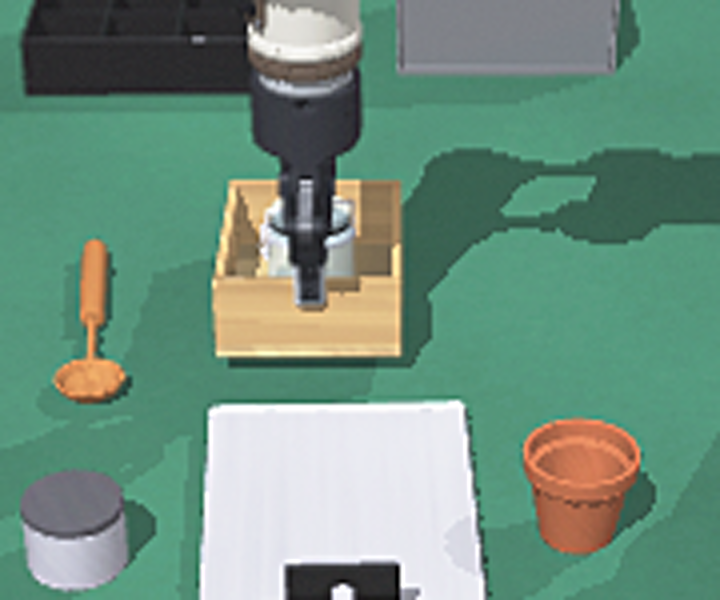

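The rear rim is back at v≈181, so the trailing edge is down, and the leading bottom edge is about 21 mm up (376→355). Next I'll raise it 2 mm more, carry the leading edge over the sill while drifting to the centre line, and turn it square.

```bash
python3 steer.py '[{"sz": -2}, {"sx": 1, "sy": 4, "spin": -0.006}, {"sx": 2, "sy": 8, "spin": -0.006}, {"sx": 2, "sy": 8, "spin": -0.006}, {"sx": 2, "sy": 8, "spin": -0.006}, {"sx": 2, "sy": 8, "spin": -0.006}, {"sx": 2, "sy": 8, "spin": -0.006}, {"sx": 2, "sy": 8}, {"sx": 2, "sy": 8}, {"sx": 2, "sy": 8}, {"sx": 1, "sy": 8}, {"sx": 1, "sy": 7}]'
python3 steer.py '[{}, {}]'
python3 - <<'E'
from h import *
d(564.2,-77.2,210,91.9)
im=arm.grab_frame("side")[:,:,::-1][120:270,260:440]; cv2.imwrite("pics/s4.png",cv2.resize(im,None,fx=4,fy=4,interpolation=2))
E
```

```text
time: 7.25
tcp_pos: [543.0, 6.0, 241.7]
tool_rot: [[-0.999, -0.033, 0.0], [-0.033, 0.999, 0.0], [-0.0, 0.0, -1.0]]
wrist_force: [-0.3, -0.2, -7.5]
gripper_width: 0.105
grasp_force: 41.9
time: 7.42
tcp_pos: [543.2, 5.4, 241.7]
tool_rot: [[-0.999, -0.034, 0.0], [-0.034, 0.999, -0.0], [-0.0, -0.0, -1.0]]
wrist_force: [0.2, -0.2, -8.1]
gripper_width: 0.099
grasp_force: 45.6
t 7.42 tcp [543.2   5.4 241.7] yaw 91.95 delta tool [-18.2 -83.3  31.8] turn 0.0009 F [ 0.2 -0.2 -8.1] w 0.1 g 45.6
```

View pics/s4.png

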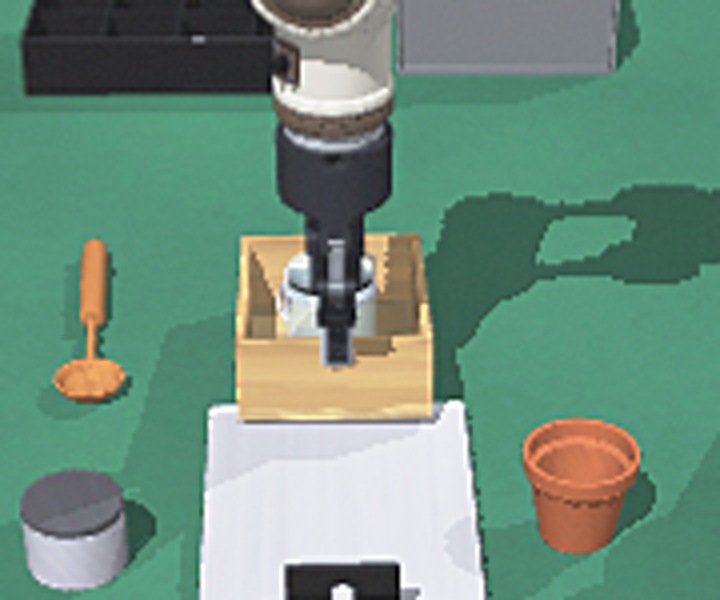

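The leading edge (v≈420) now overhangs the sill by about 30 mm and is centred, with 30 px of deck showing on each side. I'll lower it on to the sill and let go, so it bears on the sill with the trailing edge down.

```bash
python3 steer.py '[{"sz": 1.5}, {"sz": 1.5}, {"sz": 1}, {"sz": 1}, {}]'
python3 steer.py '[{}, {}, {}, {}, {}, {}]' 0.25
python3 - <<'E'
from h import *
d(564.2,-77.2,210,91.9)
im=arm.grab_frame("side")[:,:,::-1][120:270,260:440]; cv2.imwrite("pics/s5.png",cv2.resize(im,None,fx=4,fy=4,interpolation=2))
E
```

```text
time: 7.88
tcp_pos: [543.2, 4.9, 236.6]
tool_rot: [[-0.999, -0.033, 0.0], [-0.033, 0.999, -0.0], [-0.0, -0.0, -1.0]]
wrist_force: [0.6, -0.4, -6.2]
gripper_width: 0.098
grasp_force: 38.3
time: 8.38
tcp_pos: [543.3, 5.0, 237.1]
tool_rot: [[-0.999, -0.033, 0.001], [-0.033, 0.999, -0.0], [-0.001, -0.0, -1.0]]
wrist_force: [0.2, 0.6, 0.4]
gripper_width: 0.251
grasp_force: 0.0
t 8.38 tcp [543.3   5.  237.1] yaw 91.91 delta tool [-18.1 -82.8  27.1] turn 0.0002 F [0.2 0.6 0.4] w 0.25 g 0.0
```

View pics/s5.png

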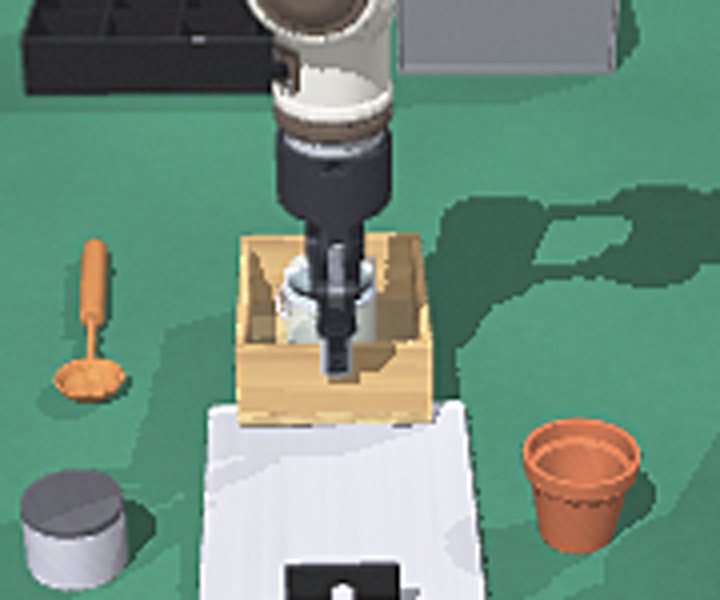

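The crate now rests tilted on the sill with its leading bottom edge at v≈424, the trailing edge on the bench, and the jar upright. I'll regrip, lift slightly, pull it until the centre of mass is past the sill, and let it come level.

```bash
python3 steer.py '[{}, {}, {}, {}, {"sz": -1.5}, {"sz": -1.5}, {"sy": 4}, {"sy": 7}, {"sy": 8}, {"sy": 8}, {"sy": 8}]' 0 20
python3 steer.py '[{"sy": 8}, {"sy": 8}, {"sy": 8}, {"sy": 8}, {"sy": 8}, {"sy": 8, "sz": 0.5}, {"sy": 8, "sz": 0.5}, {"sy": 8, "sz": 1}, {"sy": 6, "sz": 1}, {"sy": 4, "sz": 1}, {"sz": 1}, {}]'
python3 -c "from h import *; d(564.2,-77.2,210,91.9)"
```

```text
time: 9.35
tcp_pos: [542.1, 40.8, 240.0]
tool_rot: [[-0.999, -0.034, 0.001], [-0.034, 0.999, -0.001], [-0.001, -0.001, -1.0]]
wrist_force: [0.6, -4.9, -3.0]
gripper_width: 0.109
grasp_force: 19.4
time: 10.35
tcp_pos: [539.4, 115.1, 234.9]
tool_rot: [[-0.999, -0.033, -0.0], [-0.033, 0.999, 0.003], [0.0, 0.003, -1.0]]
wrist_force: [-2.2, 4.7, 0.7]
gripper_width: 0.1
grasp_force: 20.1
t 10.35 tcp [539.4 115.1 234.9] yaw 91.9 delta tool [ -18.4 -193.    24.4] turn -0.0 F [-2.2  4.7  0.7] w 0.1 g 20.1
```

```bash
python3 steer.py '[{"sy": 4}, {"sy": 8}, {"sy": 8}, {"sy": 8}, {"sy": 8}, {"sy": 8}, {"sy": 6}, {"sy": 3}, {}, {}]'
python3 steer.py '[{}, {}, {}, {"sz": -15}, {"sz": -30}, {"sz": -35}, {"sz": -35}, {"sy": -20, "sz": -20}, {"sy": -40}, {"sy": -40}, {"sy": -40}, {"sy": -40}]' 0.4
python3 - <<'E'
from h import *
d(564.2,-77.2,210,91.9)
im=arm.grab_frame("top")[:,:,::-1]; cv2.imwrite("pics/t6f.png",im); cv2.imwrite("pics/t6.png",cv2.resize(im[205:325,255:515],None,fx=3,fy=3,interpolation=2))
E
```

```text
time: 11.18
tcp_pos: [537.6, 167.9, 234.7]
tool_rot: [[-0.999, -0.033, -0.0], [-0.033, 0.999, 0.002], [-0.0, 0.002, -1.0]]
wrist_force: [0.1, 3.5, -1.2]
gripper_width: 0.101
grasp_force: 20.0
time: 12.18
tcp_pos: [543.5, -14.7, 370.4]
tool_rot: [[-0.999, -0.033, 0.001], [-0.033, 0.999, -0.0], [-0.001, -0.0, -1.0]]
wrist_force: [1.1, -0.7, 0.0]
gripper_width: 0.404
grasp_force: 0.0
t 12.18 tcp [543.5 -14.7 370.4] yaw 91.92 delta tool [-18.4 -63.1 160.5] turn 0.0003 F [ 1.1 -0.7  0. ] w 0.4 g 0.0
```

View pics/t6.png

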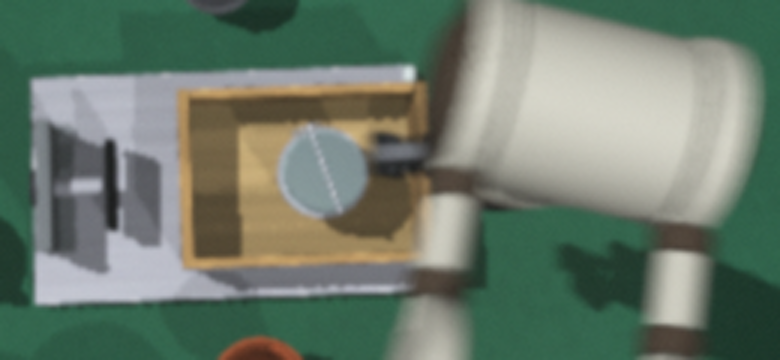

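The crate lies on the deck with its rim corners at about (180,92), (184,267) and the trailing end near u≈427. The jar is upright at (323,170), and the pad face is at u≈117, about 63 px ahead of the crate. I'll measure the crate's pose and the gap, then grip the trailing wall.

```bash
python3 - <<'E'
from h import *
f=lambda u,v,z: atz("top",((u+.5)/3-.5+255,(v+.5)/3-.5+205),z)
a=np.radians(91.9); o=np.array([544.5,-18.5]); E=np.array([[np.cos(a),np.sin(a)],[-np.sin(a),np.cos(a)]])
for n,p in dict(LT=f(180,92,75),LB=f(184,267,75),jar=f(323,170,86),pad61a=f(117,140,61),pad61b=f(118,228,61)).items(): print(n,p,(E@(p[:2]-o)).round(1))
d(543.6,-13,230,91.9)
E
python3 steer.py '[{"sy": 1.7, "sz": 10}, {"sz": 25}, {"sz": 30}, {"sz": 30}, {"sz": 25}, {"sz": 15}, {"sz": 5}, {}]' 0.35
python3 steer.py '[{}, {}, {}, {}, {}, {}]' 0 20
python3 -c "from h import *; d(543.6,-13,230,91.9)"
```

```text
LT [605.2 173.1  75. ] [189.5 -67. ]
LB [473.8 169.6  75. ] [190.3  64.4]
jar [545.5  66.3  86. ] [84.7 -3.8]
pad61a [569.9 221.4  61. ] [238.9 -33.3]
pad61b [502.9 220.   61. ] [239.7  33.7]
t 12.23 tcp [543.9 -21.1 370.4] yaw 91.61 delta tool [  0.3   8.8 140.4] turn -0.0051 F [ 1.1 -5.8  0.4] w 0.4 g 0.0
time: 12.9
tcp_pos: [542.9, -10.3, 228.0]
tool_rot: [[-0.999, -0.034, -0.003], [-0.034, 0.999, 0.001], [0.003, 0.001, -1.0]]
wrist_force: [0.4, -0.8, 0.1]
gripper_width: 0.35
grasp_force: 0.0
time: 13.4
tcp_pos: [544.5, -11.4, 231.3]
tool_rot: [[-0.999, -0.033, 0.003], [-0.033, 0.999, -0.001], [-0.003, -0.001, -1.0]]
wrist_force: [-0.4, 1.0, 6.1]
gripper_width: 0.101
grasp_force: 24.8
t 13.4 tcp [544.5 -11.4 231.3] yaw 91.9 delta tool [ 0.9 -1.6  1.3] turn -0.0 F [-0.4  1.   6.1] w 0.1 g 24.8
```

The grip is on. The crate is centred (y about -1 mm) and square, with its leading edge at x≈190 and the pad at ≈239. I'll push 40 mm, then creep.

```bash
python3 steer.py '[{"sy": 2}, {"sy": 5}, {"sy": 6}, {"sy": 6}, {"sy": 6}, {"sy": 6}, {"sy": 5}, {"sy": 3}, {"sy": 1}, {}]'
python3 -c "from h import *; d(543.6,-13,230,91.9)"
python3 steer.py '[{"sy": 1}, {"sy": 1}, {}]'|grep -E "tcp|force"
python3 steer.py '[{"sy": 1}, {"sy": 1}, {}]'|grep -E "tcp|force"
python3 steer.py '[{"sy": 1}, {"sy": 1}, {}]'|grep -E "tcp|force"
```

```text
time: 14.23
tcp_pos: [543.4, 27.6, 231.3]
tool_rot: [[-0.999, -0.034, 0.004], [-0.034, 0.999, -0.004], [-0.003, -0.004, -1.0]]
wrist_force: [0.1, -6.4, 4.6]
gripper_width: 0.097
grasp_force: 24.6
t 14.23 tcp [543.4  27.6 231.3] yaw 91.92 delta tool [  1.2 -40.5   1.4] turn 0.0004 F [ 0.1 -6.4  4.6] w 0.1 g 24.6
tcp_pos: [543.3, 29.3, 231.3]
wrist_force: [0.3, -7.6, 3.4]
grasp_force: 24.6
tcp_pos: [543.3, 31.2, 231.3]
wrist_force: [0.2, -8.2, 4.5]
grasp_force: 24.6
tcp_pos: [543.2, 33.3, 231.2]
wrist_force: [-0.1, -8.0, 4.7]
grasp_force: 24.6
```

```bash
for i in 1; do :; done
python3 steer.py '[{"sy": 1}, {"sy": 0.5}, {}]'|grep -E "tcp|wrist"
python3 steer.py '[{"sy": 1}, {"sy": 0.5}, {}]'|grep -E "tcp|wrist"
python3 steer.py '[{"sy": 1}, {"sy": 0.5}, {}]'|grep -E "tcp|wrist"
```

```text
tcp_pos: [543.2, 34.7, 231.3]
wrist_force: [0.3, -8.7, 4.0]
tcp_pos: [543.1, 36.2, 231.3]
wrist_force: [-0.5, -7.9, 4.4]
tcp_pos: [543.1, 37.7, 231.3]
wrist_force: [0.5, -8.1, 3.9]
```

```bash
python3 steer.py '[{"sy": 1}, {"sy": 0.5}, {}]'|grep -E "tcp|wrist"
python3 steer.py '[{"sy": 1}, {"sy": 0.5}, {}]'|grep -E "tcp|wrist"
python3 steer.py '[{"sy": 1}, {"sy": 0.5}, {}]'|grep -E "tcp|wrist"
```

```text
tcp_pos: [543.1, 39.0, 231.3]
wrist_force: [0.9, -9.3, 3.7]
tcp_pos: [543.0, 40.3, 231.3]
wrist_force: [0.6, -10.3, 3.9]
tcp_pos: [543.0, 41.7, 231.3]
wrist_force: [0.5, -10.8, 4.1]
```

The wrist force has gone from 8.1 to 10.8 N over the last 4 mm, so the crate is pressing about 2.5 N into the pad. I'll release, withdraw and check.

```bash
python3 steer.py '[{}, {}, {}, {}, {"sz": -10}, {"sz": -25}, {"sz": -30}, {"sz": -30}, {"sz": -30}, {"sy": -20, "sz": -20}, {"sy": -35}, {"sy": -35}]' 0.3
python3 steer.py '[{"sy": -35}, {"sy": -35}, {"sy": -35}, {"sy": -35}, {"sy": -35}, {}, {}, {}]'
python3 - <<'E'
from h import *
a=arm.grab_frame("top")[205:325,255:455,::-1]; b=arm.grab_frame("side")[200:320,270:430,::-1]
im=np.vstack([cv2.resize(a,(500,300),interpolation=2),cv2.resize(b,(400,300),interpolation=2)[:,:].copy() if 0 else cv2.copyMakeBorder(cv2.resize(b,(400,300),interpolation=2),0,0,0,100,0)])
cv2.imwrite("pics/end.png",im)
E
```

```text
time: 17.48
tcp_pos: [545.2, -46.4, 377.9]
tool_rot: [[-0.999, -0.036, 0.005], [-0.036, 0.999, -0.001], [-0.005, -0.002, -1.0]]
wrist_force: [0.7, 0.1, -0.7]
gripper_width: 0.3
grasp_force: 0.0
time: 18.15
tcp_pos: [550.6, -220.6, 375.0]
tool_rot: [[-0.999, -0.033, -0.0], [-0.033, 0.999, 0.001], [-0.0, 0.001, -1.0]]
wrist_force: [-0.5, -0.3, -0.5]
gripper_width: 0.303
grasp_force: 0.0
```

View pics/end.png

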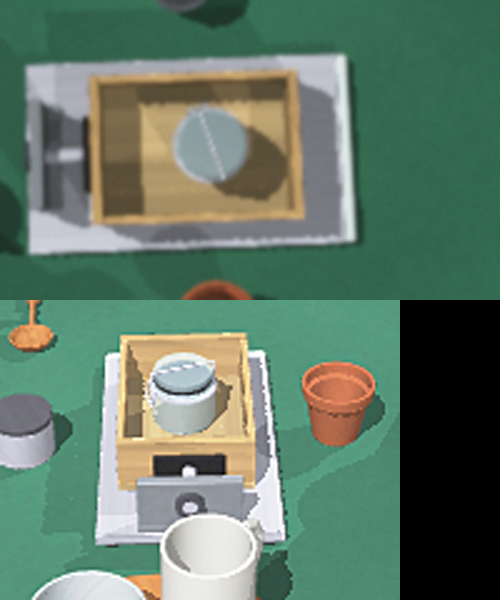

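The crate is level, square and centred on the deck, and its leading wall (u≈90) touches the pad (u≈88). The jar is upright at (210,145), and the tin, clay pot and spoon are where they started. Handing in.

```bash
python3 -c "from rig import arm; print(arm.sign_off())"
```

```text
the job is handed in; nothing more can be done
None
```

The crate, with the jar upright in it, now lies level and square on the deck against the stop pad, pressed in with about 2.5 N, and the job is handed in (no verdict came back); on the first try the stiff grip briefly lifted the trailing edge too, by my estimate 10–20 mm, so I set the crate down and lifted again.

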